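# Top up the sample rack from the spares cradle

## Task

Two pockets of the sample rack are empty: fill each of them with one of the spare bottles lying in the grey cradle, stood upright with its blue cap up and set down gently on the pocket's sprung orange seat, neither dropped nor pressed hard. The seats are screwed to different heights, so feel for them. Leave the stored bottles, the blanked-off pocket, the third spare in its cradle, the dish, the crucible and the screwdriver as they are.

Things in the scene. Friction and masses are not known exactly. Their poses are not given: they have to be found in the camera images.
- rack: Aluminium rack fixed to the bench, 62 x 340 x 34 mm, six pockets in a row along its y axis, 56 mm apart; origin at the centre of its underside. Stored bottles stand on the pocket floor, 6 mm above the underside; an empty pocket has a stiffly sprung orange seat (30 mm disc), its top screwed anywhere from 8.5 to 24 mm above the underside, not measured: a new bottle stands on that
- pocket1 (a point): centre of the mouth of pocket 1, level with the rack's top; the pocket is 36 x 36 mm, 28 mm deep to the floor
- pocket2 (a point): centre of the mouth of pocket 2, level with the rack's top; the pocket is 36 x 36 mm, 28 mm deep to the floor
- pocket3 (a point): centre of the mouth of pocket 3, level with the rack's top; the pocket is 36 x 36 mm, 28 mm deep to the floor
- pocket4 (a point): centre of the mouth of pocket 4, level with the rack's top; the pocket is 36 x 36 mm, 28 mm deep to the floor
- pocket5 (a point): centre of the mouth of pocket 5, level with the rack's top; the pocket is 36 x 36 mm, 28 mm deep to the floor
- pocket6 (a point): centre of the mouth of pocket 6, level with the rack's top; the pocket is 36 x 36 mm, 28 mm deep to the floor
- spring1 (a joint): how far the orange sprung disc of one of the two seats is pressed down, m: 0 free; 6 N per mm; over 2 mm (12 N) spoils the seat setting
- spring2 (a joint): how far the orange sprung disc of one of the two seats is pressed down, m: 0 free; 6 N per mm; over 2 mm (12 N) spoils the seat setting
- stored1: Stored bottle of 28 mm diameter and 90 mm length (white body 72 mm, ochre label, blue screw cap 18 mm long and 27 mm wide; 60 g). Origin at mid-length on its axis; its x axis points from the base to the cap. It stands cap up in one of the pockets; which one varies
- stored2: Stored bottle of 28 mm diameter and 90 mm length (white body 72 mm, ochre label, blue screw cap 18 mm long and 27 mm wide; 60 g). Origin at mid-length on its axis; its x axis points from the base to the cap. It stands cap up in one of the pockets; which one varies
- stored3: Stored bottle of 28 mm diameter and 90 mm length (white body 72 mm, ochre label, blue screw cap 18 mm long and 27 mm wide; 60 g). Origin at mid-length on its axis; its x axis points from the base to the cap. It stands cap up in one of the pockets; which one varies
- plug: Black square blanking plug, 44 mm wide flange and small knob, that closes one pocket for good (fixed); origin at the bottom of its pocket, on the pocket's axis
- cradle: Grey cradle fixed to the bench, base plate 110 x 200 x 6 mm, origin at the centre of its underside. Three spare bottles lie along its x axis, 64 mm apart in y, axes 36 mm above the bench, each on two V-supports 9 mm long, 34 mm either side of the bottle's middle and at most 32 mm high; between them its sides are free
- spare1: Spare bottle of 28 mm diameter and 90 mm length (white body 72 mm, ochre label, blue screw cap 18 mm long and 27 mm wide; 60 g). Origin at mid-length on its axis; its x axis points from the base to the cap. It lies in the cradle; the cap may point to either end
- spare1_base (a point): centre of this bottle's flat base
- spare2: Spare bottle of 28 mm diameter and 90 mm length (white body 72 mm, ochre label, blue screw cap 18 mm long and 27 mm wide; 60 g). Origin at mid-length on its axis; its x axis points from the base to the cap. It lies in the cradle; the cap may point to either end
- spare2_base (a point): centre of this bottle's flat base
- spare3: Spare bottle of 28 mm diameter and 90 mm length (white body 72 mm, ochre label, blue screw cap 18 mm long and 27 mm wide; 60 g). Origin at mid-length on its axis; its x axis points from the base to the cap. It lies in the cradle; the cap may point to either end
- spare3_base (a point): centre of this bottle's flat base
- dish: steel bowl, 90 mm wide, 25 mm high, origin under its centre; to be left alone
- screwdriver: screwdriver lying on the bench; to be left alone
- crucible: white ceramic crucible (cup), 50 mm wide, 35 mm high; to be left alone
There are look-alikes about, which are no part of the job. What is shaped like the spare2 but purple or turquoise is not meant.

How it is judged:
By the outcome, as a careful person would: the job done as asked, in the order asked, and still so for the second after the job is handed in, with the robot touching nothing.
It also fails if it takes over 64 s, if anything falls off the work surface, if the arm or the gripper's body presses on something with over 40 N, if the wrist force passes 120 N, or if a joint passes its speed limit or range.

## Robot

A 6-joint arm with a two-finger parallel gripper is mounted at the origin on the work surface. World frame = base frame: x ahead of the robot, y to its left, z up, the work surface at z = 0. Lengths are in m, angles in rad, forces in N, time in s.
With the tool pointing down it reaches from about 0.35 to 0.875 m from the base axis. Payload 15.5 kg.
Tool frame: the origin (TCP) lies at the centre of the arm's flange, where the gripper is bolted on; the fingertips stand 173 mm ahead of it and the grasp point (between the pads) lies 155 mm ahead of it; z points along the fingers, y is the line along which they close (so a half turn about z gives the same grasp; the last joint's range is limited). The gripper opens to 85 mm and grips with 20 to 120 N. Pads are 22 mm wide; open, the fingers measure 114 mm over their backs; the gripper's body (76 mm by 85 mm) begins 54 mm behind the grasp point. The pads swing forward as they close: fully open they stand 13 mm farther back than shut.
Start: joints at [-1.391, 0.494, 1.345, -0, 1.302, -0.096], TCP at [0.17, -0.602, 0.405] pointing down, gripper open.
Joint ranges: [-2.91, 2.91], [-0.82, 2.16], [0.22, 2.67], [-1.22, 4.37], [0.12, 2.79], [-3.08, 3.08]. Speed limits (rad/s): [1.89, 1.89, 2.57, 3.01, 3.01, 3.01].

## Interface

Orientations are given as a 3x3 rotation matrix whose columns are the frame's x, y, z axes.
In Python, from station import observe, cams, ticket gives the robot as it stands.
- The arm moves only by the tool step_arm, never from a script. Its argument "plan" is text: rows parted by semicolons, each of 6 numbers parted by spaces: the shift along the tool's x, y, z in m, then the turn, a rotation vector about the tool's x, y, z in degrees. A call has exactly 10 rows; each row shifts and turns the commanded pose from where the row before left it, along the tool's axes as they then stand; what a row does not reach is not made up. A row lasts 1/10 s, in which the tool goes at most 50 mm and 8.59 degrees, less where a joint would pass 70% of its speed; a pose out of reach is approached as far as the arm can. A call is refused whole if a number of a shift passes 0.05 or a number of a turn 8.59, either way. A call with a gripper value outside its range is refused whole. "claw" is the finger opening in m, from 0 to 0.0854, set as the call begins (left out, the last holds). The fingers move at their own pace and stop on an object; the grip force is fixed at half the most. Time passes only in rows, so rows that do not move let the fingers close, or fill a call up. It gives the time, the measured TCP pose, the force, the opening and the grip force at its end, in the units of the state.
- observe(): the state, without advancing time (a new reading comes with each control period).
- cams.get_image(name): name is "side" or "top"; returns the picture (480x640x3 uint8, blue, green, red); there is no depth.
- cams.camera_info(name): a dict with "fx", "fy", "cx", "cy" (pixels), "eye" and "attitude" of the camera in the world. Camera axes: x right, y down, z forward; pixel columns grow to the right and rows downward; lengths in m; the calibration is good to about 2 mm. A picture is of the moment at which its call begins. camera_info takes no time and is no camera call.
- ticket.hand_in(): hands the job in; it is judged then, once.
The state is a dict: "t": time; "q": joint angles; "qvel": joint speeds; "tau": joint torques, N m; "eef_pos": TCP position; "ee_rot": TCP orientation; "wrist_force": force on the tool from outside, world axes, zero at the start; "torque": the same for the moment, N m; "gripper_width": finger opening in m; "grasp_force": force on a finger pad.
Only numpy, scipy, OpenCV 4.12 (cv2) and the standard library are available. Lean on these libraries where they do the work, as an engineer would, in place of code of your own. Each camera call takes 0.05 s, during which the arm holds its last target. There are 200 camera calls.

## Working session

There is one attempt and no reset: what is moved stays moved. The work goes in short steps, Python scripts to look and compute and a tool call to move; the robot and the scene stay as the last step left them, time stands still between calls to the robot, and variables do not carry over. Pictures are saved under pics/ and viewed, at most 11 in all, crops included, and the job is handed in when it is done.

Besides the shell and the picture viewer there is one more tool, called after "Emit:" as name(argument=value, ...), one argument or row to a line, values as JSON. step_arm: Moves the arm, as the interface text tells. Its arguments: {"type":"object","properties":{"plan":{"type":"string"},"claw":{"type":"number"}},"required":["plan"]}

```bash
mkdir -p pics; ls
python3 - <<'E'
from station import observe, cams
import cv2
for n in ("top","side"):
    cv2.imwrite(f"pics/{n}0.png",cams.get_image(n)); print(n,cams.camera_info(n))
print(observe())
E
```

```text
pics
top {'fx': 519.9925941238796, 'fy': 519.9925941238796, 'cx': 312.14075565979294, 'cy': 237.71892532529526, 'eye': array([ 0.39408346, -0.01009809,  1.01733977]), 'attitude': array([[-0.01545109, -0.98490702,  0.17239321],
       [-0.99983312,  0.01353826, -0.01226606],
       [ 0.00974702, -0.17255397, -0.98495184]])}
side {'fx': 479.8609030294392, 'fy': 479.8609030294392, 'cx': 314.6807950075505, 'cy': 236.50724275906023, 'eye': array([ 0.27537055, -0.60355064,  0.59615666]), 'attitude': array([[ 0.88999614, -0.29669389,  0.34623636],
       [-0.45590885, -0.56679869,  0.6862116 ],
       [-0.00734847, -0.76857789, -0.63971401]])}
{'t': 0.1, 'q': array([-1.39151649e+00,  4.94125961e-01,  1.34603754e+00, -3.12193799e-05,
        1.30246801e+00, -9.55021932e-02]), 'qvel': array([ 5.40389069e-04, -6.45956769e-04, -1.98908810e-03, -5.14426881e-04,
       -1.63731985e-05,  6.86398205e-04]), 'tau': array([ 4.36312603e-04, -8.83587885e+01, -3.84565008e+01, -3.61424391e-04,
        5.10426864e-03,  2.78434538e-05]), 'eef_pos': array([ 0.16956172, -0.6014374 ,  0.40416744]), 'ee_rot': array([[ 9.62482121e-01,  2.71345021e-01, -2.14869221e-04],
       [ 2.71345097e-01, -9.62481586e-01,  1.01683575e-03],
       [ 6.91056506e-05, -1.03698994e-03, -9.99999460e-01]]), 'wrist_force': array([-1.27663162,  0.38224098, -0.4509297 ]), 'torque': array([ 0.02609026, -0.0285411 , -0.01062605]), 'grasp_force': 0.0, 'gripper_width': 0.08556721160627025}
```

View pics/top0.png

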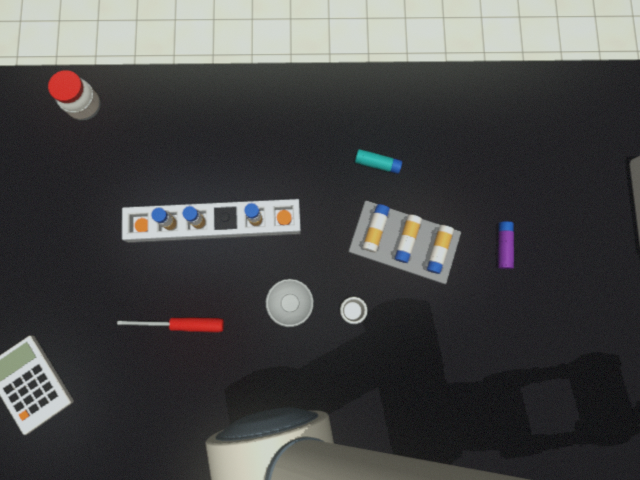

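View pics/side0.png

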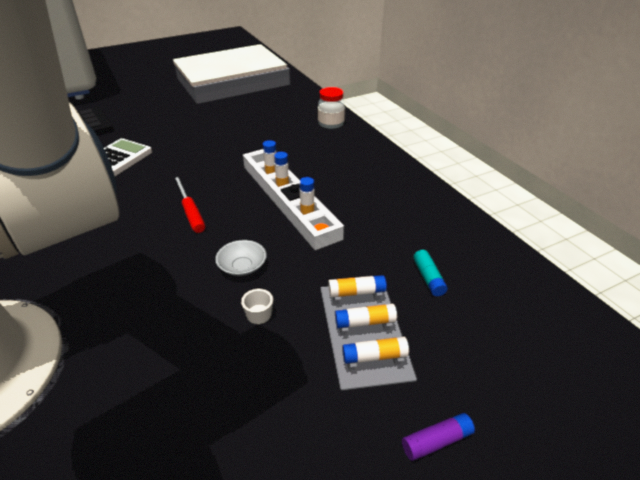

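The top picture shows three candidate spares in the grey cradle: (376,228), (408,238) and (440,249). The look-alikes are turquoise (378,161) and purple (507,245); stored bottles in the rack are at (165,219), (195,218) and (254,215). The empty pockets with orange seats are at (141,226) and (284,217), and the black plug is at (225,217). I choose spares in the cradle, and check them in a close crop.

Run:
```python
import cv2,numpy as np
i=cv2.imread("pics/top0.png")
a=cv2.resize(i[190:250,115:310],None,fx=4,fy=4,interpolation=cv2.INTER_CUBIC)
b=cv2.resize(i[198:288,345:467],None,fx=4,fy=4,interpolation=cv2.INTER_CUBIC)
c=np.zeros((600,780,3),np.uint8); c[:240]=a; c[240:600,:488]=b
cv2.imwrite("pics/crop.png",c)
```

```text
(no output)
```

View pics/crop.png

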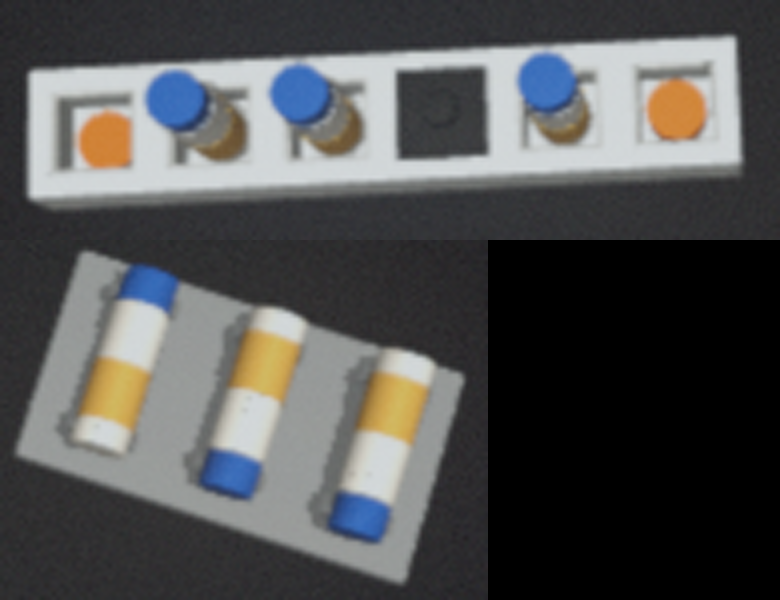

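The crop shows the spares clearly: all white with an ochre label and a blue cap. Spare A at (142,360) has its cap away from the robot. B at (254,402) and C at (382,445) have their caps toward it, and these two are the ones to use. The seats are at (107,141) and (677,108). Next I fit the poses.

```bash
cat > h.py <<'E'
import numpy as np, cv2
from scipy.optimize import least_squares
from scipy.spatial.transform import Rotation as R
from station import observe, cams
def proj(n,P):
    c=cams.camera_info(n); p=(np.atleast_2d(P)-c["eye"])@c["attitude"]
    return np.c_[c["fx"]*p[:,0]/p[:,2]+c["cx"], c["fy"]*p[:,1]/p[:,2]+c["cy"]]
def ray(n,uv,z):
    c=cams.camera_info(n); d=c["attitude"]@[(uv[0]-c["cx"])/c["fx"],(uv[1]-c["cy"])/c["fy"],1]
    return c["eye"]+d*(z-c["eye"][2])/d[2]
def place(p,L):
    c,s=np.cos(p[2]),np.sin(p[2]); L=np.atleast_2d(L)
    return np.c_[p[0]+c*L[:,0]-s*L[:,1],p[1]+s*L[:,0]+c*L[:,1],L[:,2]]
def fit(L,uv,p0):
    r=least_squares(lambda p:(proj("top",place(p,L))-uv).ravel(),p0); return r.x,np.round(r.fun,1)
E
cat > fit.py <<'E'
from h import *
ra=lambda a:np.array(a)/4+[115,190]-.375
cr=lambda a:(np.array(a)-[0,240])/4+[345,198]-.375
# rack local y axis along +y -> left of image
L=np.array([[.031,.17,.034],[.031,-.17,.034],[-.031,-.17,.034],[-.031,.17,.034]])
rp,e=fit(L,ra([[28,70],[738,37],[742,163],[30,200]]),[.61,.15,0]); print("rack",rp,e)
L=np.array([[.055,.1,.006],[.055,-.1,.006],[-.055,-.1,.006],[-.055,.1,.006]])
cp,e=fit(L,cr([[82,250],[465,373],[405,584],[15,456]]),[.57,-.2,-.2]); print("cradle",cp,e)
for i,(y,a) in enumerate([(.064,[(150,282),(102,440)]),(0,[(278,322),(230,482)]),(-.064,[(406,362),(358,525)])]):
    print("spare",place(cp,[0,y,.036])[0], [ray("top",cr(q),.036).round(4) for q in a])
for k,uv in ((.14,(107,141)),(-.14,(677,108))):
    P=place(rp,[0,k,.034])[0]; print("pocket",P)
    for z in (.0085,.016,.024): print(z,((proj("top",[P[0],P[1],z])-[115,190]+.375)*4).round(1))
i=cams.get_image("side")
pts=np.r_[place(rp,[[x,y,.034] for x in(.031,-.031) for y in(.17,-.17)]),place(cp,[[x,y,.006] for x in(.055,-.055) for y in(.1,-.1)]),place(cp,[[x,y,.036] for x in(.045,-.045) for y in(.064,0,-.064)])]
uv=proj("side",pts); j=cv2.resize(i[140:400,230:430],None,fx=3,fy=3,interpolation=cv2.INTER_CUBIC)[:,:]
for u in uv: cv2.drawMarker(j,tuple(((u-[230,140])*3+1).astype(int).tolist()),(0,255,0),0,9,1)
cv2.imwrite("pics/sidefit.png",cv2.resize(j,None,fx=.76,fy=.76))
E
python3 fit.py
```

```text
rack [0.6056729  0.17207379 0.03736005] [ 0.9  0.5 -0.8  0.1 -0.3 -0.1  0.1 -0.4]
cradle [ 0.56147792 -0.2058838  -0.33476715] [-0.2 -0.1  0.2  0.1  0.1 -0.  -0.1 -0. ]
spare [ 0.58250507 -0.14543664  0.036     ] [array([ 0.6222, -0.1588,  0.036 ]), array([ 0.5451, -0.1329,  0.036 ])]
spare [ 0.56147792 -0.2058838   0.036     ] [array([ 0.6016, -0.22  ,  0.036 ]), array([ 0.524 , -0.1932,  0.036 ])]
spare [ 0.54045077 -0.26633096  0.036     ] [array([ 0.5811, -0.2808,  0.036 ]), array([ 0.5026, -0.2532,  0.036 ])]
pocket [0.60044371 0.3119761  0.034     ]
0.0085 [[110.4 142.1]]
0.016 [[105.6 139. ]]
0.024 [[100.4 135.8]]
pocket [0.61090209 0.03217148 0.034     ]
0.0085 [[678.2 113.9]]
0.016 [[677.5 110.7]]
0.024 [[676.8 107.2]]
```

View pics/sidefit.png

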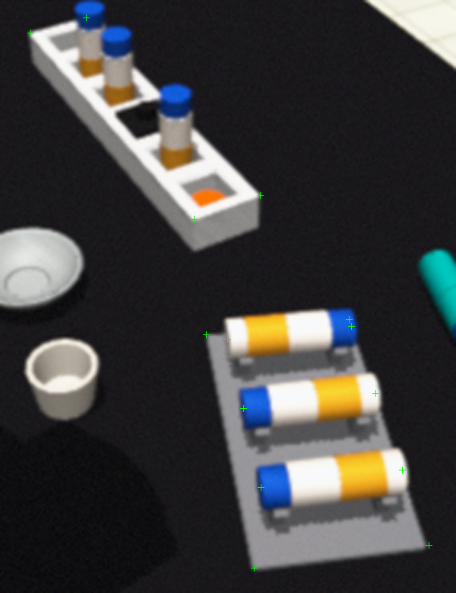

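The side projection agrees with the objects to about a pixel, so the fit is good. Plan: grip at a 45° tilt, swing −90° about the tool's y, and lower with the tool pointing back at the robot.

```bash
cat > wp.py <<'E'
# usage: wp.py gx gy gz yawdeg tilt rows : tool row to bring grasp point there; yaw = heading of tool x when down, tilt = turn about tool y
from h import *; import sys
from scipy.linalg import logm,expm
def row(g,yaw,tilt,n,s=None):
    s=s or observe()
    Rt=(R.from_euler('z',yaw,degrees=True)*R.from_euler('x',180,degrees=True)*R.from_euler('y',tilt,degrees=True)).as_matrix()
    A=np.eye(4);A[:3,:3]=s["ee_rot"];A[:3,3]=s["eef_pos"]
    B=np.eye(4);B[:3,:3]=Rt;B[:3,3]=np.array(g)-.155*Rt[:,2]
    T=expm(np.real(logm(np.linalg.inv(A)@B))/n)
    print("row",T[:3,3].round(4),R.from_matrix(T[:3,:3]).as_rotvec(degrees=True).round(2),"x",n)
def state():
    s=observe(); z=s["ee_rot"]; print("t",s["t"],"q",s["q"].round(2),"grasp",(s["eef_pos"]+.155*z[:,2]).round(4),"x",z[:,0].round(3),"z",z[:,2].round(3),"F",s["wrist_force"].round(2),s["gripper_width"].round(4))
if __name__=="__main__":
    state(); a=list(map(float,sys.argv[1:])); 
    if a: row(a[:3],a[3],a[4],int(a[5]))
E
python3 - <<'E'
from wp import *
c=np.array([.5413,-.2667]); d=np.array([-.944,.329]); g=c+.010*d; print(g)
state(); row([*g,.136],-19.2,45,20)
E
```

```text
[ 0.53186 -0.26341]Traceback (most recent call last):
  File "<stdin>", line 3, in <module>
  File "wp.py", line 12, in state
    s=observe(); z=s["ee_rot"]; print("t",s["t"],"q",s["q"].round(2),"grasp",(s["eef_pos"]+.155*z[:,2]).round(4),"x",z[:,0].round(3),"z",z[:,2].round(3),"F",s["wrist_force"].round(2),s["gripper_width"].round(4))
                                                                                                                                                                                       ^^^^^^^^^^^^^^^^^^^^^^^^
AttributeError: 'float' object has no attribute 'round'
```

```bash
sed -i 's/s\["gripper_width"\].round(4)/round(s["gripper_width"],4)/' wp.py; python3 wp.py .5319 -.2634 .136 -19.2 45 20
```

```text
t 0.15 q [-1.39  0.49  1.35 -0.    1.3  -0.1 ] grasp [ 0.1695 -0.6013  0.2493] x [0.962 0.271 0.   ] z [-0.     0.001 -1.   ] F [ 1.15 -0.8  -0.2 ] 0.0855
row [ 0.0096 -0.0198  0.0116] [-0.69  2.18  1.65] x 20
```

Emit:
step_arm(
  plan="0.0096 -0.0198 0.0116 -0.69 2.18 1.65; 0.0096 -0.0198 0.0116 -0.69 2.18 1.65; 0.0096 -0.0198 0.0116 -0.69 2.18 1.65; 0.0096 -0.0198 0.0116 -0.69 2.18 1.65; 0.0096 -0.0198 0.0116 -0.69 2.18 1.65; 0.0096 -0.0198 0.0116 -0.69 2.18 1.65; 0.0096 -0.0198 0.0116 -0.69 2.18 1.65; 0.0096 -0.0198 0.0116 -0.69 2.18 1.65; 0.0096 -0.0198 0.0116 -0.69 2.18 1.65; 0.0096 -0.0198 0.0116 -0.69 2.18 1.65",
  claw=0.05,
)

```text
t: 1.15
eef_pos: [0.2553, -0.394, 0.3001]
ee_rot: [[0.924, -0.031, 0.382], [-0.005, -0.998, -0.069], [0.383, 0.062, -0.922]]
wrist_force: [1.0, -0.2, 0.2]
gripper_width: 0.0498
grasp_force: 0.0
```

Emit:
step_arm(
  plan="0.0096 -0.0198 0.0116 -0.69 2.18 1.65; 0.0096 -0.0198 0.0116 -0.69 2.18 1.65; 0.0096 -0.0198 0.0116 -0.69 2.18 1.65; 0.0096 -0.0198 0.0116 -0.69 2.18 1.65; 0.0096 -0.0198 0.0116 -0.69 2.18 1.65; 0.0096 -0.0198 0.0116 -0.69 2.18 1.65; 0.0096 -0.0198 0.0116 -0.69 2.18 1.65; 0.0096 -0.0198 0.0116 -0.69 2.18 1.65; 0.0096 -0.0198 0.0116 -0.69 2.18 1.65; 0.0096 -0.0198 0.0116 -0.69 2.18 1.65",
)

```text
t: 2.15
eef_pos: [0.42, -0.2332, 0.2475]
ee_rot: [[0.681, -0.316, 0.661], [-0.222, -0.949, -0.224], [0.698, 0.006, -0.716]]
wrist_force: [1.3, -0.8, 1.3]
gripper_width: 0.0499
grasp_force: 0.0
```

```bash
python3 wp.py .5319 -.2634 .036 -19.2 45 10
```

```text
t 2.15 q [-0.72  0.56  2.16  2.41  0.41 -1.18] grasp [ 0.5225 -0.2679  0.1365] x [ 0.681 -0.222  0.698] z [ 0.661 -0.224 -0.716] F [ 1.34 -0.77  1.25] 0.0499
row [-0.0067 -0.0009  0.0077] [-0.03  0.07  0.08] x 10
```

Emit:
step_arm(
  plan="-0.0067 -0.0009 0.0077 -0.03 0.07 0.08; -0.0067 -0.0009 0.0077 -0.03 0.07 0.08; -0.0067 -0.0009 0.0077 -0.03 0.07 0.08; -0.0067 -0.0009 0.0077 -0.03 0.07 0.08; -0.0067 -0.0009 0.0077 -0.03 0.07 0.08; -0.0067 -0.0009 0.0077 -0.03 0.07 0.08; -0.0067 -0.0009 0.0077 -0.03 0.07 0.08; 0 0 0 0 0 0; 0 0 0 0 0 0; 0 0 0 0 0 0",
)

```text
t: 3.15
eef_pos: [0.4254, -0.2293, 0.1767]
ee_rot: [[0.673, -0.323, 0.666], [-0.229, -0.946, -0.228], [0.704, 0.001, -0.71]]
wrist_force: [0.3, 0.1, 0.3]
gripper_width: 0.0498
grasp_force: 0.0
```

```bash
python3 wp.py .5319 -.2634 .036 -19.2 45 5
python3 - <<'E'
from h import *
cv2.imwrite("pics/s1.png",cv2.resize(cams.get_image("side")[200:450,200:480],None,fx=2,fy=2))
E
```

```text
t 3.15 q [-0.71  0.75  2.19  2.67  0.6  -1.45] grasp [ 0.5286 -0.2647  0.0666] x [ 0.673 -0.229  0.704] z [ 0.666 -0.228 -0.71 ] F [0.31 0.1  0.26] 0.0498
row [-0.0041 -0.0006  0.0047] [-0.04  0.05  0.06] x 5
```

View pics/s1.png

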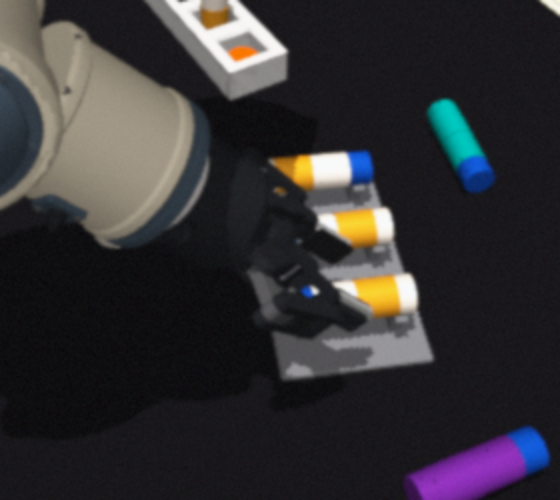

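Fingers straddle spare C (crop (380,295)): one finger at (330,245), the other at (345,310). Descend.

Emit:
step_arm(
  plan="-0.0041 -0.0006 0.0047 -0.04 0.05 0.06; -0.0041 -0.0006 0.0047 -0.04 0.05 0.06; -0.0041 -0.0006 0.0047 -0.04 0.05 0.06; -0.0041 -0.0006 0.0047 -0.04 0.05 0.06; -0.0041 -0.0006 0.0047 -0.04 0.05 0.06; 0 0 0 0 0 0; 0 0 0 0 0 0; 0 0 0 0 0 0; 0 0 0 0 0 0; 0 0 0 0 0 0",
)

```text
t: 4.2
eef_pos: [0.4283, -0.2271, 0.1455]
ee_rot: [[0.668, -0.329, 0.668], [-0.232, -0.944, -0.233], [0.707, 0.0, -0.707]]
wrist_force: [0.3, -0.2, -0.2]
gripper_width: 0.0497
grasp_force: 0.0
```

Emit:
step_arm(
  plan="0 0 0 0 0 0; 0 0 0 0 0 0; 0 0 0 0 0 0; 0 0 0 0 0 0; 0 0 0 0 0 0; 0 0 0 0 0 0; 0 0 0 0 0 0; 0 0 0 0 0 0; 0 0 0 0 0 0; 0 0 0 0 0 0",
  claw=0.02,
)

```text
t: 5.2
eef_pos: [0.4283, -0.2269, 0.1454]
ee_rot: [[0.668, -0.329, 0.668], [-0.232, -0.944, -0.232], [0.707, 0.0, -0.707]]
wrist_force: [0.3, 4.7, 6.1]
gripper_width: 0.0268
grasp_force: 58.9
```

```bash
python3 wp.py .5319 -.2634 .176 -19.2 45 10; python3 wp.py .62 .0 .2 2.1 -45 20
```

```text
t 5.2 q [-0.69  0.84  2.2   2.74  0.69 -1.51] grasp [ 0.5318 -0.2629  0.0358] x [ 0.668 -0.232  0.707] z [ 0.668 -0.232 -0.707] F [0.35 4.74 6.08] 0.0268
row [ 0.0099  0.     -0.0099] [-0.  0.  0.] x 10
t 5.2 q [-0.69  0.84  2.2   2.74  0.69 -1.51] grasp [ 0.5318 -0.2629  0.0358] x [ 0.668 -0.232  0.707] z [ 0.668 -0.232 -0.707] F [0.35 4.74 6.08] 0.0268
row [ 0.0149 -0.013  -0.0093] [ 0.   -4.44 -1.18] x 20
```

Emit:
step_arm(
  plan="0.003 0 -0.003 0 0 0; 0.005 0 -0.005 0 0 0; 0.01 0 -0.01 0 0 0; 0.015 0 -0.015 0 0 0; 0.015 0 -0.015 0 0 0; 0.015 0 -0.015 0 0 0; 0.015 0 -0.015 0 0 0; 0.015 0 -0.015 0 0 0; 0.015 0 -0.015 0 0 0; 0.01 0 -0.01 0 0 0",
)

```text
t: 6.2
eef_pos: [0.4281, -0.2272, 0.3141]
ee_rot: [[0.667, -0.33, 0.668], [-0.232, -0.944, -0.235], [0.708, 0.002, -0.706]]
wrist_force: [0.5, 0.2, -1.9]
gripper_width: 0.0267
grasp_force: 59.0
```

```bash
python3 wp.py .60 -.1 .22 2.1 -45 20
```

```text
t 6.2 q [-0.69  0.4   2.1   1.98  0.27 -0.69] grasp [ 0.5316 -0.2636  0.2046] x [ 0.667 -0.232  0.708] z [ 0.668 -0.235 -0.706] F [ 0.47  0.18 -1.89] 0.0267
row [ 0.0144 -0.0087 -0.0008] [ 0.01 -4.45 -1.19] x 20
```

Emit:
step_arm(
  plan="0.0144 -0.0087 -0.0008 0.01 -4.45 -1.19; 0.0144 -0.0087 -0.0008 0.01 -4.45 -1.19; 0.0144 -0.0087 -0.0008 0.01 -4.45 -1.19; 0.0144 -0.0087 -0.0008 0.01 -4.45 -1.19; 0.0144 -0.0087 -0.0008 0.01 -4.45 -1.19; 0.0144 -0.0087 -0.0008 0.01 -4.45 -1.19; 0.0144 -0.0087 -0.0008 0.01 -4.45 -1.19; 0.0144 -0.0087 -0.0008 0.01 -4.45 -1.19; 0.0144 -0.0087 -0.0008 0.01 -4.45 -1.19; 0.0144 -0.0087 -0.0008 0.01 -4.45 -1.19",
)

```text
t: 7.2
eef_pos: [0.5132, -0.1844, 0.3634]
ee_rot: [[0.933, -0.18, 0.311], [-0.168, -0.984, -0.067], [0.318, 0.01, -0.948]]
wrist_force: [0.4, 0.3, -2.4]
gripper_width: 0.0263
grasp_force: 59.0
```

Emit:
step_arm(
  plan="0.0144 -0.0087 -0.0008 0.01 -4.45 -1.19; 0.0144 -0.0087 -0.0008 0.01 -4.45 -1.19; 0.0144 -0.0087 -0.0008 0.01 -4.45 -1.19; 0.0144 -0.0087 -0.0008 0.01 -4.45 -1.19; 0.0144 -0.0087 -0.0008 0.01 -4.45 -1.19; 0.0144 -0.0087 -0.0008 0.01 -4.45 -1.19; 0.0144 -0.0087 -0.0008 0.01 -4.45 -1.19; 0.0144 -0.0087 -0.0008 0.01 -4.45 -1.19; 0.0144 -0.0087 -0.0008 0.01 -4.45 -1.19; 0.0144 -0.0087 -0.0008 0.01 -4.45 -1.19",
)

```text
t: 8.2
eef_pos: [0.661, -0.1098, 0.3657]
ee_rot: [[0.898, 0.022, -0.44], [0.022, -1.0, -0.004], [-0.44, -0.006, -0.898]]
wrist_force: [-0.7, 0.9, -1.0]
gripper_width: 0.0264
grasp_force: 59.0
```

```bash
python3 wp.py .6109 .0322 .2 2.1 -45 10
```

```text
t 8.2 q [-0.23  0.71  1.08 -0.11  1.79  1.32] grasp [ 0.5928 -0.1105  0.2265] x [ 0.898  0.022 -0.44 ] z [-0.44  -0.004 -0.898] F [-0.69  0.9  -1.03] 0.0264
row [ 0.0085 -0.0144  0.001 ] [-0.08 -1.89 -0.05] x 10
```

Emit:
step_arm(
  plan="0.0085 -0.0144 0.001 -0.08 -1.89 -0.05; 0.0085 -0.0144 0.001 -0.08 -1.89 -0.05; 0.0085 -0.0144 0.001 -0.08 -1.89 -0.05; 0.0085 -0.0144 0.001 -0.08 -1.89 -0.05; 0.0085 -0.0144 0.001 -0.08 -1.89 -0.05; 0.0085 -0.0144 0.001 -0.08 -1.89 -0.05; 0.0085 -0.0144 0.001 -0.08 -1.89 -0.05; 0.0085 -0.0144 0.001 -0.08 -1.89 -0.05; 0.0085 -0.0144 0.001 -0.08 -1.89 -0.05; 0.0085 -0.0144 0.001 -0.08 -1.89 -0.05",
)

```text
t: 9.2
eef_pos: [0.7206, 0.0363, 0.3097]
ee_rot: [[0.708, 0.037, -0.705], [0.026, -0.999, -0.026], [-0.706, 0.0, -0.708]]
wrist_force: [0.8, 0.0, 0.2]
gripper_width: 0.0268
grasp_force: 59.0
```

```bash
python3 wp.py .6109 .0322 .115 2.1 -45 10
python3 - <<'E'
from h import *
a=cams.get_image("side")[80:280,200:420]
cv2.imwrite("pics/s2.png",cv2.resize(a,None,fx=3,fy=3,interpolation=cv2.INTER_CUBIC)[:600,:800])
g=[.6109,.0322]
for z in (.145,.235): print(z,((proj("side",[*g,z])-[200,80])*3).round())
E
```

```text
t 9.2 q [-0.02  0.93  0.83 -0.05  2.16  1.5 ] grasp [0.6113 0.0323 0.1999] x [ 0.708  0.026 -0.706] z [-0.705 -0.026 -0.708] F [0.79 0.02 0.17] 0.0268
row [0.006 0.    0.006] [ 0.   -0.01 -0.  ] x 10
0.145 [[365. 276.]]
0.235 [[365. 135.]]
```

View pics/s2.png

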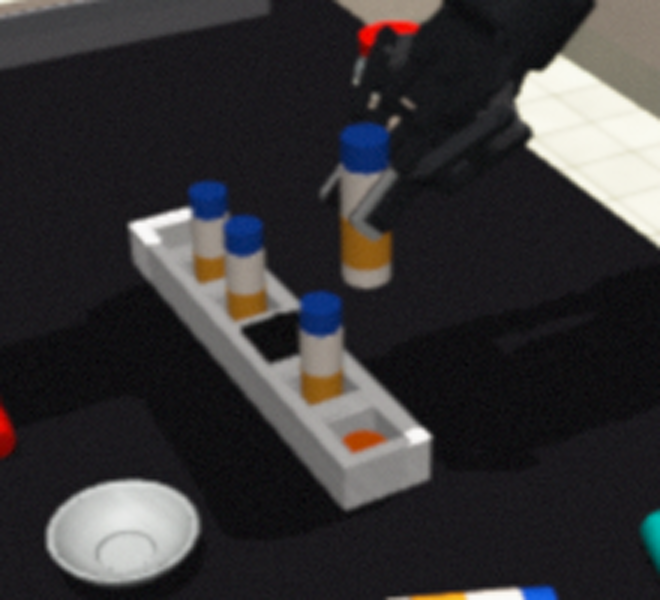

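The bottle is upright with its cap up (crop: cap top (365,133), base (366,278)), as predicted, and lies above the pocket with the seat at (365,440). Lowering.

Emit:
step_arm(
  plan="0.006 0 0.006 0 0 0; 0.0085 0 0.0085 0 0 0; 0.0085 0 0.0085 0 0 0; 0.0085 0 0.0085 0 0 0; 0.0085 0 0.0085 0 0 0; 0.0085 0 0.0085 0 0 0; 0.0085 0 0.0085 0 0 0; 0.0085 0 0.0085 0 0 0; 0.0085 0 0.0085 0 0 0; 0.004 0 0.004 0 0 0",
)

```text
t: 10.25
eef_pos: [0.7204, 0.036, 0.1975]
ee_rot: [[0.707, 0.037, -0.707], [0.027, -0.999, -0.026], [-0.707, -0.001, -0.707]]
wrist_force: [0.2, -0.5, -1.0]
gripper_width: 0.0265
grasp_force: 59.0
```

```bash
python3 wp.py .6109 .0322 .081 2.1 -45 10
python3 - <<'E'
from h import *
a=cams.get_image("side")[160:260,260:380]
cv2.imwrite("pics/s3.png",cv2.resize(a,None,fx=5,fy=5,interpolation=cv2.INTER_CUBIC))
for z in (.025,.034,.115): print(z,((proj("side",[.6109,.0322,z])-[260,160])*5).round())
E
```

```text
t 10.25 q [-0.02  1.04  0.89 -0.05  2.    1.51] grasp [0.6109 0.032  0.0879] x [ 0.707  0.027 -0.707] z [-0.707 -0.026 -0.707] F [ 0.23 -0.47 -1.01] 0.0265
row [ 0.0005 -0.      0.0005] [-0.  0.  0.] x 10
0.025 [[307. 328.]]
0.034 [[307. 309.]]
0.115 [[308. 131.]]
```

View pics/s3.png

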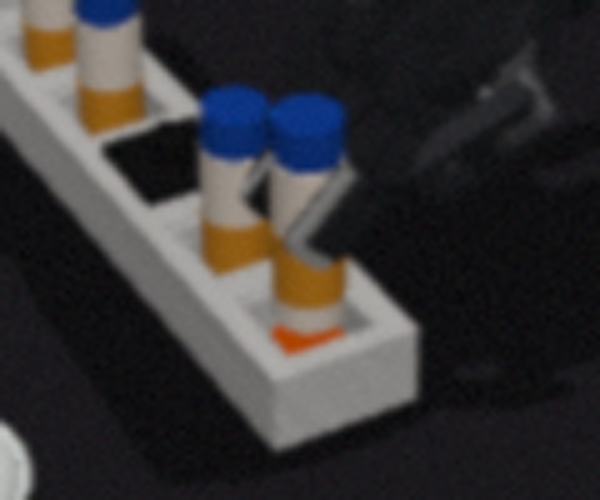

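The bottle hangs centred over the pocket mouth (base at (307,325), mouth centre about (309,309)). Feel for the seat.

Emit:
step_arm(
  plan="0.001 0 0.001 0 0 0; 0.001 0 0.001 0 0 0; 0.001 0 0.001 0 0 0; 0.001 0 0.001 0 0 0; 0.001 0 0.001 0 0 0; 0 0 0 0 0 0; 0 0 0 0 0 0; 0 0 0 0 0 0; 0 0 0 0 0 0; 0 0 0 0 0 0",
)

```text
t: 11.3
eef_pos: [0.7206, 0.0359, 0.1921]
ee_rot: [[0.708, 0.037, -0.706], [0.027, -0.999, -0.026], [-0.706, -0.001, -0.708]]
wrist_force: [0.6, 0.6, -1.3]
gripper_width: 0.0267
grasp_force: 59.0
```

```bash
python3 wp.py
```

```text
t 11.3 q [-0.02  1.05  0.89 -0.05  1.99  1.51] grasp [0.6113 0.032  0.0823] x [ 0.708  0.027 -0.706] z [-0.706 -0.026 -0.708] F [ 0.63  0.61 -1.28] 0.0267
```

Emit:
step_arm(
  plan="0.0005 0 0.0005 0 0 0; 0.0005 0 0.0005 0 0 0; 0.0005 0 0.0005 0 0 0; 0.0005 0 0.0005 0 0 0; 0 0 0 0 0 0; 0 0 0 0 0 0; 0 0 0 0 0 0; 0 0 0 0 0 0; 0 0 0 0 0 0; 0 0 0 0 0 0",
)

```text
t: 12.3
eef_pos: [0.7206, 0.0359, 0.1892]
ee_rot: [[0.708, 0.037, -0.706], [0.027, -0.999, -0.026], [-0.706, -0.001, -0.708]]
wrist_force: [0.2, -1.3, -0.6]
gripper_width: 0.0264
grasp_force: 59.0
```

Base at about 24.5 mm now; go in 1.1 mm steps.

Emit:
step_arm(
  plan="0.0002 0 0.0002 0 0 0; 0.0002 0 0.0002 0 0 0; 0.0002 0 0.0002 0 0 0; 0.0002 0 0.0002 0 0 0; 0 0 0 0 0 0; 0 0 0 0 0 0; 0 0 0 0 0 0; 0 0 0 0 0 0; 0 0 0 0 0 0; 0 0 0 0 0 0",
)

```text
t: 13.3
eef_pos: [0.7206, 0.0359, 0.1881]
ee_rot: [[0.708, 0.037, -0.706], [0.027, -0.999, -0.026], [-0.706, -0.001, -0.708]]
wrist_force: [-0.3, -0.1, -0.6]
gripper_width: 0.0268
grasp_force: 59.0
```

Emit:
step_arm(
  plan="0.0002 0 0.0002 0 0 0; 0.0002 0 0.0002 0 0 0; 0.0002 0 0.0002 0 0 0; 0.0002 0 0.0002 0 0 0; 0 0 0 0 0 0; 0 0 0 0 0 0; 0 0 0 0 0 0; 0 0 0 0 0 0; 0 0 0 0 0 0; 0 0 0 0 0 0",
)

```text
t: 14.3
eef_pos: [0.7206, 0.036, 0.187]
ee_rot: [[0.708, 0.037, -0.706], [0.027, -0.999, -0.026], [-0.706, -0.001, -0.708]]
wrist_force: [0.4, -0.1, -0.8]
gripper_width: 0.027
grasp_force: 59.0
```

Emit:
step_arm(
  plan="0.0002 0 0.0002 0 0 0; 0.0002 0 0.0002 0 0 0; 0.0002 0 0.0002 0 0 0; 0.0002 0 0.0002 0 0 0; 0 0 0 0 0 0; 0 0 0 0 0 0; 0 0 0 0 0 0; 0 0 0 0 0 0; 0 0 0 0 0 0; 0 0 0 0 0 0",
)

```text
t: 15.3
eef_pos: [0.7206, 0.036, 0.1858]
ee_rot: [[0.708, 0.037, -0.706], [0.027, -0.999, -0.026], [-0.706, -0.001, -0.708]]
wrist_force: [-0.5, -0.4, -1.0]
gripper_width: 0.0266
grasp_force: 59.0
```

Emit:
step_arm(
  plan="0.0002 0 0.0002 0 0 0; 0.0002 0 0.0002 0 0 0; 0.0002 0 0.0002 0 0 0; 0.0002 0 0.0002 0 0 0; 0 0 0 0 0 0; 0 0 0 0 0 0; 0 0 0 0 0 0; 0 0 0 0 0 0; 0 0 0 0 0 0; 0 0 0 0 0 0",
)

```text
t: 16.3
eef_pos: [0.7206, 0.036, 0.1847]
ee_rot: [[0.707, 0.037, -0.706], [0.027, -0.999, -0.026], [-0.706, -0.001, -0.708]]
wrist_force: [-0.3, -0.6, -1.5]
gripper_width: 0.0265
grasp_force: 59.0
```

Emit:
step_arm(
  plan="0.0002 0 0.0002 0 0 0; 0.0002 0 0.0002 0 0 0; 0.0002 0 0.0002 0 0 0; 0.0002 0 0.0002 0 0 0; 0 0 0 0 0 0; 0 0 0 0 0 0; 0 0 0 0 0 0; 0 0 0 0 0 0; 0 0 0 0 0 0; 0 0 0 0 0 0",
)

```text
t: 17.3
eef_pos: [0.7206, 0.036, 0.1835]
ee_rot: [[0.708, 0.037, -0.706], [0.027, -0.999, -0.026], [-0.706, -0.001, -0.708]]
wrist_force: [0.4, 0.3, -0.1]
gripper_width: 0.0265
grasp_force: 59.0
```

Emit:
step_arm(
  plan="0.0002 0 0.0002 0 0 0; 0.0002 0 0.0002 0 0 0; 0.0002 0 0.0002 0 0 0; 0.0002 0 0.0002 0 0 0; 0 0 0 0 0 0; 0 0 0 0 0 0; 0 0 0 0 0 0; 0 0 0 0 0 0; 0 0 0 0 0 0; 0 0 0 0 0 0",
)

```text
t: 18.3
eef_pos: [0.7206, 0.0359, 0.1825]
ee_rot: [[0.708, 0.037, -0.706], [0.027, -0.999, -0.026], [-0.706, -0.001, -0.708]]
wrist_force: [-0.6, 0.2, 2.9]
gripper_width: 0.0265
grasp_force: 59.1
```

Contact (about +3.8 N, 0.6 mm). Ease up 0.4 mm, then open slightly.

Emit:
step_arm(
  plan="-0.0001 0 -0.0001 0 0 0; -0.0001 0 -0.0001 0 0 0; -0.0001 0 -0.0001 0 0 0; 0 0 0 0 0 0; 0 0 0 0 0 0; 0 0 0 0 0 0; 0 0 0 0 0 0; 0 0 0 0 0 0; 0 0 0 0 0 0; 0 0 0 0 0 0",
)

```text
t: 19.3
eef_pos: [0.7206, 0.0359, 0.1828]
ee_rot: [[0.708, 0.037, -0.706], [0.027, -0.999, -0.026], [-0.706, -0.001, -0.708]]
wrist_force: [0.9, 0.4, 1.0]
gripper_width: 0.0266
grasp_force: 59.1
```

Emit:
step_arm(
  plan="0 0 0 0 0 0; 0 0 0 0 0 0; 0 0 0 0 0 0; 0 0 0 0 0 0; 0 0 0 0 0 0; 0 0 0 0 0 0; 0 0 0 0 0 0; 0 0 -0.002 0 0 0; 0 0 -0.004 0 0 0; 0 0 -0.006 0 0 0",
  claw=0.04,
)

```text
t: 20.3
eef_pos: [0.7293, 0.0362, 0.1916]
ee_rot: [[0.707, 0.037, -0.706], [0.027, -0.999, -0.026], [-0.706, -0.001, -0.708]]
wrist_force: [0.6, 0.2, -0.1]
gripper_width: 0.04
grasp_force: 0.0
```

Emit:
step_arm(
  plan="0 0 -0.01 0 0 0; 0 0 -0.02 0 0 0; 0 0 -0.02 0 0 0; 0 0 -0.02 0 0 0; 0 0 -0.02 0 0 0; 0 0 -0.02 0 0 0; 0 0 -0.02 0 0 0; 0 0 -0.02 0 0 0; 0 0 -0.01 0 0 0; 0 0 0 0 0 0",
)

```text
t: 21.3
eef_pos: [0.8396, 0.0403, 0.3036]
ee_rot: [[0.706, 0.037, -0.707], [0.027, -0.999, -0.025], [-0.708, -0.001, -0.707]]
wrist_force: [0.4, 0.0, -0.9]
gripper_width: 0.0399
grasp_force: 0.0
```

Run:
```python
from wp import *
c=np.array([.5621,-.2063]); d=np.array([-.944,.329]); g=c+.010*d; print(g)
state(); row([*g,.17],-19.2,45,20)
a=cams.get_image("side")[140:260,240:384]
cv2.imwrite("pics/s4.png",cv2.resize(a,None,fx=4,fy=4,interpolation=cv2.INTER_CUBIC))
```

```text
[ 0.55266 -0.20301]
t 21.3 q [-0.02  1.2   0.22 -0.06  2.51  1.48] grasp [0.7299 0.0363 0.1941] x [ 0.706  0.027 -0.708] z [-0.707 -0.025 -0.707] F [ 0.43  0.03 -0.86] 0.0399
row [-0.0199  0.0128  0.0028] [-0.    4.45  1.18] x 20
```

View pics/s4.png

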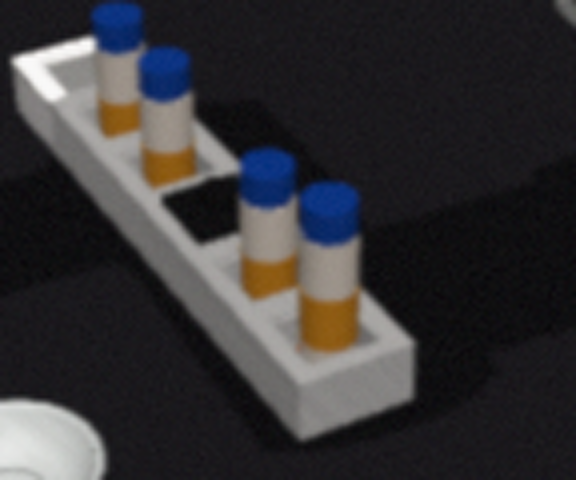

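The first bottle stands upright in the near pocket, cap (330,210) and base (330,340), with its neighbours untouched. Now spare B.

Emit:
step_arm(
  plan="-0.0199 0.0128 0.0028 0 4.45 1.18; -0.0199 0.0128 0.0028 0 4.45 1.18; -0.0199 0.0128 0.0028 0 4.45 1.18; -0.0199 0.0128 0.0028 0 4.45 1.18; -0.0199 0.0128 0.0028 0 4.45 1.18; -0.0199 0.0128 0.0028 0 4.45 1.18; -0.0199 0.0128 0.0028 0 4.45 1.18; -0.0199 0.0128 0.0028 0 4.45 1.18; -0.0199 0.0128 0.0028 0 4.45 1.18; -0.0199 0.0128 0.0028 0 4.45 1.18",
  claw=0.05,
)

```text
t: 22.35
eef_pos: [0.6472, -0.0778, 0.3681]
ee_rot: [[0.989, -0.149, -0.001], [-0.149, -0.986, -0.077], [0.011, 0.076, -0.997]]
wrist_force: [0.5, -0.9, -0.8]
gripper_width: 0.05
grasp_force: 0.0
```

Emit:
step_arm(
  plan="-0.0199 0.0128 0.0028 0 4.45 1.18; -0.0199 0.0128 0.0028 0 4.45 1.18; -0.0199 0.0128 0.0028 0 4.45 1.18; -0.0199 0.0128 0.0028 0 4.45 1.18; -0.0199 0.0128 0.0028 0 4.45 1.18; -0.0199 0.0128 0.0028 0 4.45 1.18; -0.0199 0.0128 0.0028 0 4.45 1.18; -0.0199 0.0128 0.0028 0 4.45 1.18; -0.0199 0.0128 0.0028 0 4.45 1.18; -0.0199 0.0128 0.0028 0 4.45 1.18",
)

```text
t: 23.35
eef_pos: [0.4899, -0.1435, 0.3108]
ee_rot: [[0.778, -0.263, 0.57], [-0.222, -0.965, -0.143], [0.588, -0.015, -0.809]]
wrist_force: [0.4, -0.0, 0.0]
gripper_width: 0.05
grasp_force: 0.0
```

```bash
python3 wp.py .5527 -.203 .086 -19.2 45 10
```

```text
t 23.35 q [-0.44  0.41  1.99  0.74  0.17  0.71] grasp [ 0.5782 -0.1656  0.1854] x [ 0.778 -0.222  0.588] z [ 0.57  -0.143 -0.809] F [ 0.43 -0.03  0.01] 0.05
row [-0.0099  0.0035  0.0067] [-0.32  0.9   0.24] x 10
```

Emit:
step_arm(
  plan="-0.0099 0.0035 0.0067 -0.32 0.9 0.24; -0.0099 0.0035 0.0067 -0.32 0.9 0.24; -0.0099 0.0035 0.0067 -0.32 0.9 0.24; -0.0099 0.0035 0.0067 -0.32 0.9 0.24; -0.0099 0.0035 0.0067 -0.32 0.9 0.24; -0.0099 0.0035 0.0067 -0.32 0.9 0.24; -0.0099 0.0035 0.0067 -0.32 0.9 0.24; -0.0099 0.0035 0.0067 -0.32 0.9 0.24; -0.0099 0.0035 0.0067 -0.32 0.9 0.24; -0.0099 0.0035 0.0067 -0.32 0.9 0.24",
)

```text
t: 24.35
eef_pos: [0.4644, -0.1533, 0.2362]
ee_rot: [[0.708, -0.289, 0.645], [-0.231, -0.957, -0.175], [0.667, -0.025, -0.744]]
wrist_force: [0.1, -0.2, -0.2]
gripper_width: 0.0498
grasp_force: 0.0
```

```bash
python3 wp.py .5527 -.203 .081 -19.2 45 5
```

```text
t 24.35 q [-0.49  0.58  2.14  2.67  0.33 -1.25] grasp [ 0.5643 -0.1805  0.1208] x [ 0.708 -0.231  0.667] z [ 0.645 -0.175 -0.744] F [ 0.06 -0.2  -0.23] 0.0498
row [-0.0077  0.0037  0.0052] [-0.54  0.63  0.15] x 5
```

Emit:
step_arm(
  plan="-0.0077 0.0037 0.0052 -0.54 0.63 0.15; -0.0077 0.0037 0.0052 -0.54 0.63 0.15; -0.0077 0.0037 0.0052 -0.54 0.63 0.15; -0.0077 0.0037 0.0052 -0.54 0.63 0.15; -0.0077 0.0037 0.0052 -0.54 0.63 0.15; 0 0 0 0 0 0; 0 0 0 0 0 0; 0 0 0 0 0 0; 0 0 0 0 0 0; 0 0 0 0 0 0",
)

```text
t: 25.35
eef_pos: [0.4483, -0.1661, 0.1905]
ee_rot: [[0.67, -0.328, 0.666], [-0.233, -0.945, -0.23], [0.705, -0.001, -0.709]]
wrist_force: [-0.6, 0.7, 0.0]
gripper_width: 0.0502
grasp_force: 0.0
```

```bash
python3 wp.py .5527 -.203 .036 -19.2 45 7
```

```text
t 25.35 q [-0.53  0.72  2.21  2.89  0.57 -1.49] grasp [ 0.5515 -0.2018  0.0806] x [ 0.67  -0.233  0.705] z [ 0.666 -0.23  -0.709] F [-0.55  0.75  0.03] 0.0502
row [-0.0044  0.0001  0.0047] [-0.01  0.03 -0.  ] x 7
```

Emit:
step_arm(
  plan="-0.0044 0.0001 0.0047 -0.01 0.03 0; -0.0044 0.0001 0.0047 -0.01 0.03 0; -0.0044 0.0001 0.0047 -0.01 0.03 0; -0.0044 0.0001 0.0047 -0.01 0.03 0; -0.0044 0.0001 0.0047 -0.01 0.03 0; -0.0044 0.0001 0.0047 -0.01 0.03 0; -0.0044 0.0001 0.0047 -0.01 0.03 0; 0 0 0 0 0 0; 0 0 0 0 0 0; 0 0 0 0 0 0",
)

```text
t: 26.35
eef_pos: [0.4491, -0.1672, 0.1452]
ee_rot: [[0.668, -0.329, 0.668], [-0.233, -0.944, -0.232], [0.707, -0.0, -0.707]]
wrist_force: [-0.5, -0.9, 0.7]
gripper_width: 0.0498
grasp_force: 0.0
```

Emit:
step_arm(
  plan="0 0 0 0 0 0; 0 0 0 0 0 0; 0 0 0 0 0 0; 0 0 0 0 0 0; 0 0 0 0 0 0; 0 0 0 0 0 0; 0 0 0 0 0 0; 0 0 0 0 0 0; 0 0 0 0 0 0; 0 0 0 0 0 0",
  claw=0.02,
)

```text
t: 27.35
eef_pos: [0.4491, -0.1667, 0.1455]
ee_rot: [[0.668, -0.327, 0.668], [-0.232, -0.945, -0.231], [0.707, -0.0, -0.707]]
wrist_force: [0.1, 7.9, 5.8]
gripper_width: 0.0267
grasp_force: 58.7
```

Emit:
step_arm(
  plan="0.003 0 -0.003 0 0 0; 0.005 0 -0.005 0 0 0; 0.01 0 -0.01 0 0 0; 0.015 0 -0.015 0 0 0; 0.015 0 -0.015 0 0 0; 0.015 0 -0.015 0 0 0; 0.015 0 -0.015 0 0 0; 0.015 0 -0.015 0 0 0; 0.015 0 -0.015 0 0 0; 0.01 0 -0.01 0 0 0",
)

```text
t: 28.35
eef_pos: [0.4488, -0.1674, 0.314]
ee_rot: [[0.667, -0.33, 0.668], [-0.232, -0.944, -0.234], [0.708, 0.001, -0.706]]
wrist_force: [0.3, 1.1, -0.9]
gripper_width: 0.0263
grasp_force: 59.0
```

```bash
python3 wp.py .59 .12 .22 2.1 -45 25
```

```text
t 28.35 q [-0.53  0.39  2.12  2.4   0.2  -0.97] grasp [ 0.5524 -0.2038  0.2045] x [ 0.667 -0.232  0.708] z [ 0.668 -0.234 -0.706] F [ 0.29  1.08 -0.89] 0.0263
row [ 0.0091 -0.0131 -0.0012] [ 0.   -3.56 -0.95] x 25
```

Emit:
step_arm(
  plan="0.0091 -0.0131 -0.0012 0 -3.56 -0.95; 0.0091 -0.0131 -0.0012 0 -3.56 -0.95; 0.0091 -0.0131 -0.0012 0 -3.56 -0.95; 0.0091 -0.0131 -0.0012 0 -3.56 -0.95; 0.0091 -0.0131 -0.0012 0 -3.56 -0.95; 0.0091 -0.0131 -0.0012 0 -3.56 -0.95; 0.0091 -0.0131 -0.0012 0 -3.56 -0.95; 0.0091 -0.0131 -0.0012 0 -3.56 -0.95; 0.0091 -0.0131 -0.0012 0 -3.56 -0.95; 0.0091 -0.0131 -0.0012 0 -3.56 -0.95",
)

```text
t: 29.35
eef_pos: [0.4906, -0.1131, 0.3379]
ee_rot: [[0.834, -0.22, 0.506], [-0.206, -0.975, -0.084], [0.512, -0.034, -0.858]]
wrist_force: [-0.1, 0.7, -1.8]
gripper_width: 0.0267
grasp_force: 58.9
```

Emit:
step_arm(
  plan="0.0091 -0.0131 -0.0012 0 -3.56 -0.95; 0.0091 -0.0131 -0.0012 0 -3.56 -0.95; 0.0091 -0.0131 -0.0012 0 -3.56 -0.95; 0.0091 -0.0131 -0.0012 0 -3.56 -0.95; 0.0091 -0.0131 -0.0012 0 -3.56 -0.95; 0.0091 -0.0131 -0.0012 0 -3.56 -0.95; 0.0091 -0.0131 -0.0012 0 -3.56 -0.95; 0.0091 -0.0131 -0.0012 0 -3.56 -0.95; 0.0091 -0.0131 -0.0012 0 -3.56 -0.95; 0.0091 -0.0131 -0.0012 0 -3.56 -0.95",
)

```text
t: 30.35
eef_pos: [0.5933, 0.004, 0.374]
ee_rot: [[0.995, -0.061, -0.082], [-0.061, -0.998, 0.003], [-0.082, 0.002, -0.997]]
wrist_force: [-0.0, 0.7, -0.8]
gripper_width: 0.0264
grasp_force: 59.0
```

```bash
python3 wp.py .6004 .312 .18 2.1 -45 15
```

```text
t 30.35 q [-0.09  0.5   1.43 -0.    1.29  1.54] grasp [0.5806 0.0044 0.2195] x [ 0.995 -0.061 -0.082] z [-0.082  0.003 -0.997] F [-0.04  0.74 -0.84] 0.0264
row [ 0.0092 -0.021   0.0021] [-0.15 -2.68 -0.35] x 15
```

Emit:
step_arm(
  plan="0.0092 -0.021 0.0021 -0.15 -2.68 -0.35; 0.0092 -0.021 0.0021 -0.15 -2.68 -0.35; 0.0092 -0.021 0.0021 -0.15 -2.68 -0.35; 0.0092 -0.021 0.0021 -0.15 -2.68 -0.35; 0.0092 -0.021 0.0021 -0.15 -2.68 -0.35; 0.0092 -0.021 0.0021 -0.15 -2.68 -0.35; 0.0092 -0.021 0.0021 -0.15 -2.68 -0.35; 0.0092 -0.021 0.0021 -0.15 -2.68 -0.35; 0.0092 -0.021 0.0021 -0.15 -2.68 -0.35; 0.0092 -0.021 0.0021 -0.15 -2.68 -0.35",
)

```text
t: 31.35
eef_pos: [0.6812, 0.211, 0.3259]
ee_rot: [[0.853, 0.004, -0.522], [-0.0, -1.0, -0.009], [-0.522, 0.008, -0.853]]
wrist_force: [0.5, 0.3, -0.7]
gripper_width: 0.0264
grasp_force: 59.0
```

Emit:
step_arm(
  plan="0.0092 -0.021 0.0021 -0.15 -2.68 -0.35; 0.0092 -0.021 0.0021 -0.15 -2.68 -0.35; 0.0092 -0.021 0.0021 -0.15 -2.68 -0.35; 0.0092 -0.021 0.0021 -0.15 -2.68 -0.35; 0.0092 -0.021 0.0021 -0.15 -2.68 -0.35; 0 0 0 0 0 0; 0 0 0 0 0 0; 0 0 0 0 0 0; 0 0 0 0 0 0; 0 0 0 0 0 0",
)

```text
t: 32.35
eef_pos: [0.7097, 0.315, 0.2898]
ee_rot: [[0.709, 0.036, -0.705], [0.026, -0.999, -0.025], [-0.705, -0.001, -0.709]]
wrist_force: [-0.5, -0.3, -0.6]
gripper_width: 0.0268
grasp_force: 59.0
```

```bash
python3 wp.py .6004 .312 .096 2.1 -45 8
python3 - <<'E'
from h import *
print(proj("side",[[.6004,.312,.034],[.6004,.312,.125]]),proj("top",[[.6004,.312,.034],[.6004,.312,.225]]))
a=cams.get_image("side")[60:190,210:310]
b=cams.get_image("top")[160:290,80:180]
cv2.imwrite("pics/s5.png",np.hstack([cv2.resize(k,None,fx=4,fy=4,interpolation=cv2.INTER_CUBIC) for k in (a,b)]))
E
```

```text
t 32.35 q [0.3  1.03 0.65 0.23 2.21 1.9 ] grasp [0.6005 0.3112 0.1799] x [ 0.709  0.026 -0.705] z [-0.705 -0.025 -0.709] F [-0.47 -0.26 -0.57] 0.0268
row [ 0.0075 -0.0001  0.0074] [-0.01 -0.02  0.  ] x 8
[[260.60719417 156.57273335]
 [257.27893252 119.90519112]] [[138.06618442 222.55690804]
 [ 98.93002937 197.93946337]]
```

View pics/s5.png

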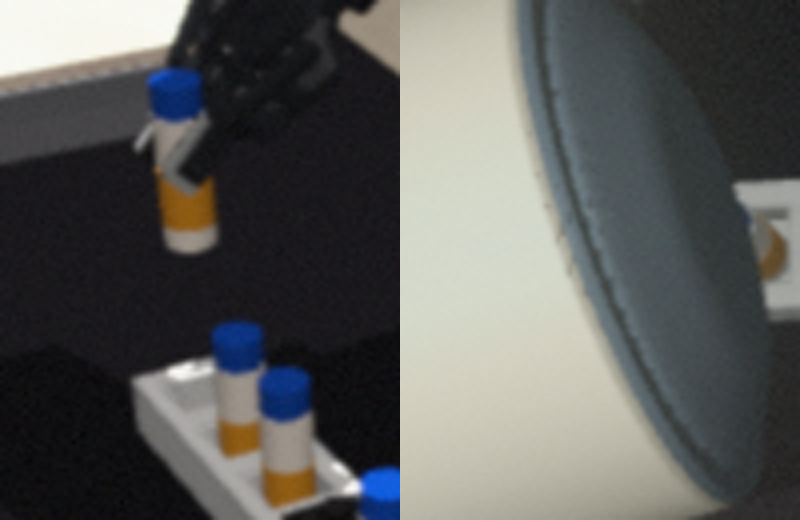

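Run:
```python
from h import *
rp=[.60567,.17207,.03736]
print(((proj("side",place(rp,[[-.031,.17,.034],[.031,.17,.034],[-.018,.158,.034],[.018,.158,.034],[-.018,.122,.034],[0,.14,.034],[0,.084,.096],[0,.028,.096]]))-[210,60])*4).round())
```

```text
[[132. 377.]
 [230. 350.]
 [161. 380.]
 [218. 365.]
 [187. 409.]
 [203. 386.]
 [237. 331.]
 [283. 377.]]
```

The bottle hangs upright over the far-left pocket, base at (190,245) in the left panel as predicted. Lowering.

Emit:
step_arm(
  plan="0.006 0 0.006 0 0 0; 0.008 0 0.008 0 0 0; 0.008 0 0.008 0 0 0; 0.008 0 0.008 0 0 0; 0.008 0 0.008 0 0 0; 0.008 0 0.008 0 0 0; 0.008 0 0.008 0 0 0; 0.005 0 0.005 0 0 0; 0.002 0 0.002 0 0 0; 0 0 0 0 0 0",
)

```text
t: 33.45
eef_pos: [0.7098, 0.3157, 0.2024]
ee_rot: [[0.708, 0.037, -0.706], [0.026, -0.999, -0.025], [-0.706, -0.001, -0.708]]
wrist_force: [-0.5, -0.7, -0.6]
gripper_width: 0.0263
grasp_force: 59.0
```

```bash
python3 wp.py .6004 .312 .08 2.1 -45 5
python3 - <<'E'
from h import *
a=cams.get_image("side")[90:190,220:320]
cv2.imwrite("pics/s6.png",cv2.resize(a,None,fx=5.5,fy=5.5,interpolation=cv2.INTER_CUBIC))
E
```

```text
t 33.45 q [0.3  1.11 0.69 0.22 2.09 1.87] grasp [0.6004 0.3118 0.0927] x [ 0.708  0.026 -0.706] z [-0.706 -0.025 -0.708] F [-0.5  -0.65 -0.6 ] 0.0263
row [ 0.0018 -0.0001  0.0018] [-0.01 -0.02  0.01] x 5
```

View pics/s6.png

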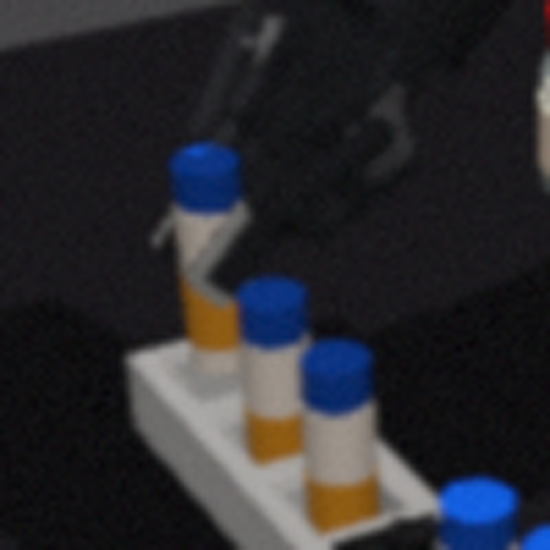

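The bottle base (215,365) is just over the mouth, and seems about 1 mm far. I nudge 1 mm toward −y while entering.

Emit:
step_arm(
  plan="0 0.0008 0 0 0 0; 0.001 0 0.001 0 0 0; 0.001 0 0.001 0 0 0; 0.001 0 0.001 0 0 0; 0.001 0 0.001 0 0 0; 0.001 0 0.001 0 0 0; 0.001 0 0.001 0 0 0; 0.001 0 0.001 0 0 0; 0.001 0 0.001 0 0 0; 0 0 0 0 0 0",
)

```text
t: 34.5
eef_pos: [0.7098, 0.3149, 0.1911]
ee_rot: [[0.708, 0.037, -0.706], [0.026, -0.999, -0.025], [-0.706, -0.001, -0.708]]
wrist_force: [-0.1, -0.5, -1.5]
gripper_width: 0.0271
grasp_force: 59.0
```

Emit:
step_arm(
  plan="0.0005 0 0.0005 0 0 0; 0.0005 0 0.0005 0 0 0; 0.0005 0 0.0005 0 0 0; 0 0 0 0 0 0; 0 0 0 0 0 0; 0 0 0 0 0 0; 0 0 0 0 0 0; 0 0 0 0 0 0; 0 0 0 0 0 0; 0 0 0 0 0 0",
)

```text
t: 35.5
eef_pos: [0.7099, 0.3149, 0.1894]
ee_rot: [[0.708, 0.037, -0.705], [0.026, -0.999, -0.025], [-0.706, -0.001, -0.708]]
wrist_force: [1.1, 0.3, -1.0]
gripper_width: 0.0265
grasp_force: 59.0
```

Base at about 24.7 mm. Steps of 1.3 mm.

Emit:
step_arm(
  plan="0.0003 0 0.0003 0 0 0; 0.0003 0 0.0003 0 0 0; 0.0003 0 0.0003 0 0 0; 0 0 0 0 0 0; 0 0 0 0 0 0; 0 0 0 0 0 0; 0 0 0 0 0 0; 0 0 0 0 0 0; 0 0 0 0 0 0; 0 0 0 0 0 0",
)

```text
t: 36.5
eef_pos: [0.7098, 0.315, 0.188]
ee_rot: [[0.708, 0.037, -0.705], [0.026, -0.999, -0.025], [-0.706, -0.001, -0.708]]
wrist_force: [-0.7, 0.5, -0.8]
gripper_width: 0.0265
grasp_force: 59.0
```

Emit:
step_arm(
  plan="0.0003 0 0.0003 0 0 0; 0.0003 0 0.0003 0 0 0; 0.0003 0 0.0003 0 0 0; 0 0 0 0 0 0; 0 0 0 0 0 0; 0 0 0 0 0 0; 0 0 0 0 0 0; 0 0 0 0 0 0; 0 0 0 0 0 0; 0 0 0 0 0 0",
)

```text
t: 37.5
eef_pos: [0.7098, 0.315, 0.1868]
ee_rot: [[0.708, 0.037, -0.705], [0.026, -0.999, -0.025], [-0.706, -0.001, -0.708]]
wrist_force: [0.4, 0.3, -1.0]
gripper_width: 0.0268
grasp_force: 59.0
```

Emit:
step_arm(
  plan="0.0003 0 0.0003 0 0 0; 0.0003 0 0.0003 0 0 0; 0.0003 0 0.0003 0 0 0; 0 0 0 0 0 0; 0 0 0 0 0 0; 0 0 0 0 0 0; 0 0 0 0 0 0; 0 0 0 0 0 0; 0 0 0 0 0 0; 0 0 0 0 0 0",
)

```text
t: 38.5
eef_pos: [0.7099, 0.315, 0.1855]
ee_rot: [[0.708, 0.037, -0.705], [0.027, -0.999, -0.025], [-0.706, -0.001, -0.708]]
wrist_force: [0.0, 0.5, -0.9]
gripper_width: 0.0265
grasp_force: 59.0
```

Emit:
step_arm(
  plan="0.0003 0 0.0003 0 0 0; 0.0003 0 0.0003 0 0 0; 0.0003 0 0.0003 0 0 0; 0 0 0 0 0 0; 0 0 0 0 0 0; 0 0 0 0 0 0; 0 0 0 0 0 0; 0 0 0 0 0 0; 0 0 0 0 0 0; 0 0 0 0 0 0",
)

```text
t: 39.5
eef_pos: [0.7099, 0.3149, 0.1842]
ee_rot: [[0.708, 0.037, -0.705], [0.026, -0.999, -0.025], [-0.706, -0.001, -0.708]]
wrist_force: [0.0, 0.5, -2.0]
gripper_width: 0.0268
grasp_force: 59.0
```

Emit:
step_arm(
  plan="0.0003 0 0.0003 0 0 0; 0.0003 0 0.0003 0 0 0; 0.0003 0 0.0003 0 0 0; 0 0 0 0 0 0; 0 0 0 0 0 0; 0 0 0 0 0 0; 0 0 0 0 0 0; 0 0 0 0 0 0; 0 0 0 0 0 0; 0 0 0 0 0 0",
)

```text
t: 40.5
eef_pos: [0.7099, 0.3149, 0.1829]
ee_rot: [[0.708, 0.037, -0.705], [0.026, -0.999, -0.025], [-0.706, -0.001, -0.708]]
wrist_force: [0.2, 0.2, -0.6]
gripper_width: 0.0265
grasp_force: 59.0
```

Emit:
step_arm(
  plan="0.0003 0 0.0003 0 0 0; 0.0003 0 0.0003 0 0 0; 0.0003 0 0.0003 0 0 0; 0 0 0 0 0 0; 0 0 0 0 0 0; 0 0 0 0 0 0; 0 0 0 0 0 0; 0 0 0 0 0 0; 0 0 0 0 0 0; 0 0 0 0 0 0",
)

```text
t: 41.5
eef_pos: [0.7098, 0.315, 0.1817]
ee_rot: [[0.708, 0.037, -0.705], [0.027, -0.999, -0.025], [-0.706, -0.001, -0.708]]
wrist_force: [0.4, -0.2, -0.4]
gripper_width: 0.0267
grasp_force: 59.0
```

Emit:
step_arm(
  plan="0.0003 0 0.0003 0 0 0; 0.0003 0 0.0003 0 0 0; 0.0003 0 0.0003 0 0 0; 0 0 0 0 0 0; 0 0 0 0 0 0; 0 0 0 0 0 0; 0 0 0 0 0 0; 0 0 0 0 0 0; 0 0 0 0 0 0; 0 0 0 0 0 0",
)

```text
t: 42.5
eef_pos: [0.7099, 0.3149, 0.1804]
ee_rot: [[0.708, 0.037, -0.705], [0.026, -0.999, -0.025], [-0.706, -0.001, -0.708]]
wrist_force: [0.7, -0.1, -1.4]
gripper_width: 0.0264
grasp_force: 59.0
```

Emit:
step_arm(
  plan="0.0003 0 0.0003 0 0 0; 0.0003 0 0.0003 0 0 0; 0.0003 0 0.0003 0 0 0; 0 0 0 0 0 0; 0 0 0 0 0 0; 0 0 0 0 0 0; 0 0 0 0 0 0; 0 0 0 0 0 0; 0 0 0 0 0 0; 0 0 0 0 0 0",
)

```text
t: 43.5
eef_pos: [0.7099, 0.3149, 0.1791]
ee_rot: [[0.708, 0.037, -0.705], [0.026, -0.999, -0.025], [-0.706, -0.001, -0.708]]
wrist_force: [0.2, -0.1, -0.7]
gripper_width: 0.0266
grasp_force: 59.0
```

Emit:
step_arm(
  plan="0.0003 0 0.0003 0 0 0; 0.0003 0 0.0003 0 0 0; 0.0003 0 0.0003 0 0 0; 0 0 0 0 0 0; 0 0 0 0 0 0; 0 0 0 0 0 0; 0 0 0 0 0 0; 0 0 0 0 0 0; 0 0 0 0 0 0; 0 0 0 0 0 0",
)

```text
t: 44.5
eef_pos: [0.7099, 0.3149, 0.1778]
ee_rot: [[0.708, 0.037, -0.705], [0.026, -0.999, -0.025], [-0.706, -0.001, -0.708]]
wrist_force: [0.7, -0.3, -0.8]
gripper_width: 0.0268
grasp_force: 59.0
```

Emit:
step_arm(
  plan="0.0003 0 0.0003 0 0 0; 0.0003 0 0.0003 0 0 0; 0.0003 0 0.0003 0 0 0; 0 0 0 0 0 0; 0 0 0 0 0 0; 0 0 0 0 0 0; 0 0 0 0 0 0; 0 0 0 0 0 0; 0 0 0 0 0 0; 0 0 0 0 0 0",
)

```text
t: 45.5
eef_pos: [0.7099, 0.315, 0.1766]
ee_rot: [[0.708, 0.037, -0.705], [0.026, -0.999, -0.025], [-0.706, -0.001, -0.708]]
wrist_force: [-1.0, -0.3, -0.9]
gripper_width: 0.0264
grasp_force: 59.0
```

Emit:
step_arm(
  plan="0.0003 0 0.0003 0 0 0; 0.0003 0 0.0003 0 0 0; 0.0003 0 0.0003 0 0 0; 0 0 0 0 0 0; 0 0 0 0 0 0; 0 0 0 0 0 0; 0 0 0 0 0 0; 0 0 0 0 0 0; 0 0 0 0 0 0; 0 0 0 0 0 0",
)

```text
t: 46.5
eef_pos: [0.7099, 0.315, 0.1753]
ee_rot: [[0.708, 0.037, -0.705], [0.027, -0.999, -0.025], [-0.706, -0.001, -0.708]]
wrist_force: [-0.1, 0.1, -1.0]
gripper_width: 0.0263
grasp_force: 59.0
```

Emit:
step_arm(
  plan="0.0003 0 0.0003 0 0 0; 0.0003 0 0.0003 0 0 0; 0.0003 0 0.0003 0 0 0; 0 0 0 0 0 0; 0 0 0 0 0 0; 0 0 0 0 0 0; 0 0 0 0 0 0; 0 0 0 0 0 0; 0 0 0 0 0 0; 0 0 0 0 0 0",
)

```text
t: 47.5
eef_pos: [0.7099, 0.315, 0.174]
ee_rot: [[0.708, 0.037, -0.705], [0.027, -0.999, -0.025], [-0.706, -0.001, -0.708]]
wrist_force: [0.6, 0.2, 3.0]
gripper_width: 0.0266
grasp_force: 59.1
```

Contact (about +4 N). Ease up 0.4 mm, release, retreat.

Emit:
step_arm(
  plan="-0.0001 0 -0.0001 0 0 0; -0.0001 0 -0.0001 0 0 0; -0.0001 0 -0.0001 0 0 0; 0 0 0 0 0 0; 0 0 0 0 0 0; 0 0 0 0 0 0; 0 0 0 0 0 0; 0 0 0 0 0 0; 0 0 0 0 0 0; 0 0 0 0 0 0",
)

```text
t: 48.5
eef_pos: [0.7099, 0.315, 0.1744]
ee_rot: [[0.708, 0.037, -0.705], [0.027, -0.999, -0.025], [-0.706, -0.001, -0.708]]
wrist_force: [0.5, -0.1, 2.2]
gripper_width: 0.0266
grasp_force: 59.1
```

Emit:
step_arm(
  plan="0 0 0 0 0 0; 0 0 0 0 0 0; 0 0 0 0 0 0; 0 0 0 0 0 0; 0 0 0 0 0 0; 0 0 0 0 0 0; 0 0 0 0 0 0; 0 0 -0.002 0 0 0; 0 0 -0.004 0 0 0; 0 0 -0.006 0 0 0",
  claw=0.04,
)

```text
t: 49.5
eef_pos: [0.7185, 0.3152, 0.1832]
ee_rot: [[0.708, 0.037, -0.706], [0.026, -0.999, -0.025], [-0.706, -0.001, -0.708]]
wrist_force: [0.2, -0.2, -0.3]
gripper_width: 0.0401
grasp_force: 0.0
```

Emit:
step_arm(
  plan="0 0 -0.01 0 0 0; 0 0 -0.01 0 0 0; 0 0 -0.015 0 0 0; 0 0 -0.015 0 0 0; 0 0 -0.015 0 0 0; 0 0 -0.015 0 0 0; 0 0 -0.01 0 0 0; 0 0 0 0 0 0; 0 0 0 0 0 0; 0 0 0 0 0 0",
)

```text
t: 50.5
eef_pos: [0.7815, 0.3175, 0.2462]
ee_rot: [[0.707, 0.037, -0.706], [0.026, -0.999, -0.025], [-0.706, -0.001, -0.708]]
wrist_force: [-0.3, 0.3, -0.7]
gripper_width: 0.04
grasp_force: 0.0
```

Run:
```python
from wp import *
state()
a=cams.get_image("side")[90:390,220:460]
cv2.imwrite("pics/s7.png",cv2.resize(a,None,fx=2,fy=2,interpolation=cv2.INTER_CUBIC))
```

```text
t 50.5 q [0.28 1.22 0.3  0.25 2.37 1.93] grasp [0.6721 0.3136 0.1365] x [ 0.707  0.026 -0.706] z [-0.706 -0.025 -0.708] F [-0.26  0.31 -0.7 ] 0.04
```

View pics/s7.png

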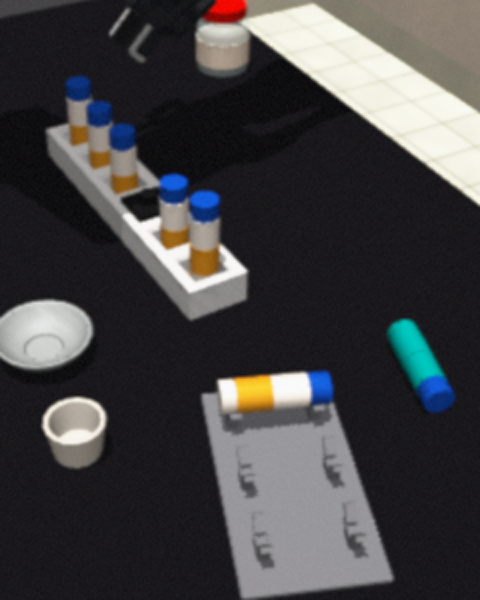

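Both new bottles stand upright in the rack ((78,110) and (205,235)). The third spare, the dish and the crucible are undisturbed, and the gripper is clear.

```bash
python3 -c "
from station import ticket; print(ticket.hand_in())"
```

```text
the job is handed in; nothing more can be done
None
```

I filled both empty pockets with spare bottles standing upright, caps up, each set on its orange seat with about 4 N of contact force, and handed the job in at about 50.6 s.

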